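# Put the trimmer and its brush away upright and shut the drawer

## Task

Tidy up after a beard trim: stand the bronze trimmer blade up in its charging stand, seated all the way down, stand the wooden brush bristles up in the white tumbler, and push the open top drawer fully shut with its two guard combs still inside. Set the trimmer and the brush down rather than dropping them, and leave everything else on the counter where it is.

Things in the scene. Friction and masses are not known exactly. Their poses are not given: they have to be found in the camera images.
- trimmer: Bronze round trimmer, 36 mm in diameter, 166 mm long, 190 g, lying with its blade end roughly to the robot's right: black head block 34 mm wide with a 42 mm steel blade; black foot at the other end. Origin on its axis, near the centre of mass, 85 mm from the foot, 18 mm above the counter; x runs to the blade, z up as it lies. Round grip zone: 77 mm footwards to 39 mm bladewards of the origin.
- trimmer_foot (a point): Centre of the trimmer's flat foot face (30 mm across, chamfered out to 36 mm over 8 mm).
- charging_stand: Black round charging stand, loose, 420 g: base 92 mm in diameter, 10 mm high, carrying an upright collar 53 mm in outer diameter (60 mm at the lip), top at 47 mm. Round well in it 41 mm in diameter, widening to 48 mm over the top 7 mm; flat floor 13 mm above the counter. Origin: centre of the underside; z up, the well's axis.
- brush: Dusting brush, 200 mm long, about 75 g, lying with its bristle end roughly to the robot's right: wooden handle 24 mm wide (y), 22 mm thick (z) from 105 mm behind the origin to 35 mm ahead, then steel ferrule 36 mm wide and dark bristles. Origin on its axis, 11 mm above the counter, about 17 mm from the centre of mass (handle side); x runs to the bristles, z up as it lies.
- brush_end (a point): Centre of the brush handle's end face (the end away from the bristles).
- tumbler: White round ceramic tumbler, loose, 340 g, 90 mm high, outer diameter 68 mm at the foot and 74 mm at the rim, inner about 59 mm at the floor and 65 mm at the rim; inner floor 8 mm above the counter. Origin: centre of the underside; z up. A brush let go in it leans against its rim.
- drawer_unit: Fixed stack of three clear plastic drawers, 240 mm deep (x), 170 mm wide (y), 210 mm high. Origin: centre of the underside; x points into the depth, away from the front; the drawers slide out to -x of this frame.
- top_drawer (a joint): How far the top drawer is pulled out, m; 0 is shut, against its stop. About 1 N of sliding friction; it stays where it is left.
- drawer_pull (a point): Centre of the outer edge of the top drawer's white pull, a horizontal lip 60 mm wide, 8 mm thick, standing 18 mm out from the drawer's front face, 181 mm above the counter. It moves with the drawer.
- drawer_floor (a point): Centre of the top drawer's inner floor (222 mm by 152 mm inside, walls 53 mm high); axes as the unit's.
- guard_a: Black guard comb in the top drawer, 44 x 42 x 18 mm, 15 g. Origin: centre of the underside.
- guard_b: Dark red guard comb in the top drawer, 44 x 42 x 21 mm, 15 g. Origin: centre of the underside.
- tweezers: Steel tweezers lying on the counter, 100 mm long along x, 9 mm high. To be left alone. Origin: centre of the underside.
- pomade: Amber jar with a black lid, 68 mm in diameter, 42 mm high. To be left alone. Origin: centre of the underside.
- beard_oil: Small amber bottle, 36 mm in diameter, 95 mm high. To be left alone. Origin: centre of the underside.
- foam_can: Blue can, 52 mm in diameter, 150 mm high. To be left alone. Origin: centre of the underside.
- soap_dish: White soap dish 85 x 120 mm with a green soap, 30 mm high. To be left alone. Origin: centre of the underside.

How it is judged:
By the outcome, as a careful person would: the job done as asked, in the order asked, and still so for the second after the job is handed in, with the robot touching nothing.
It also fails if it takes over 72 s, if anything falls off the work surface, if the arm or the gripper's body presses on something with over 40 N, if the wrist force passes 120 N, or if a joint passes its speed limit or range.

## Robot

A 7-joint arm with a two-finger parallel gripper is mounted at the origin on the work surface. World frame = base frame: x ahead of the robot, y to its left, z up, the work surface at z = 0. Lengths are in m, angles in rad, forces in N, time in s.
With the tool pointing down it reaches from about 0.375 to 0.925 m from the base axis. Payload 3.1 kg.
Tool frame: the origin (TCP) lies between the finger pads; the fingertips stand 19 mm ahead of it and the grasp point (between the pads) is the TCP; z points along the fingers, y is the direction in which the jaws open and shut (so a half turn about z gives the same grasp; the last joint's range is limited). The gripper opens to 85 mm and grips with 20 to 120 N. Pads are 22 mm wide; open, the fingers measure 114 mm over their backs; the gripper's body (76 mm by 85 mm) begins 54 mm behind the grasp point. The pads swing forward as they close: fully open they stand 13 mm farther back than shut.
Start: joints at [-1.372, 0.383, 0.044, 1.598, -0.018, 1.161, -0.05], TCP at [0.19, 0.622, 0.25] pointing down, gripper open.
Joint ranges: [-2.61, 2.61], [-0.41, 2.15], [-1.48, 1.57], [0, 2.5], [-1.57, 4.71], [0.05, 1.97], [-2.85, 2.85]. Speed limits (rad/s): [2.79, 2.79, 3.14, 3.14, 3.14, 3.14, 3.14].

## Interface

Orientations are given as a unit quaternion [x, y, z, w].
In Python, from bench import move_ptp, movel, move_j, move_gripper, pause, inverse_kinematics, read_camera, camera_params, MotionError, sign_off, look_for, tip_of, read_time_s, read_qpos, read_joint_vel, read_effort, read_eef_pos, read_tcp_rot, read_ft_force, read_ft_torque, read_finger_gap gives the robot as it stands. Calls block until the motion is done:
- move_ptp(position, orientation): joint-space move of the TCP to a pose.
- movel(position, orientation=None, speed=0.15): straight line of the TCP; orientation=None keeps the orientation; speed is the mean speed in m/s.
- move_j(angles): joint-space move.
- move_gripper(opening, effort=None): finger opening in m; effort is the grip in N (None keeps the last); returns when the fingers have stopped.
- pause(seconds).
- inverse_kinematics(position, orientation): joint angles nearest the present ones, or None.
- read_camera(name): name is "side" or "top" or "wrist"; returns the picture (384x512x3 uint8, red, green, blue); there is no depth.
- camera_params(name): a dict with "K" (3x3 intrinsics, pixels), "camera_from_world" (4x4, takes a point from world to camera coordinates). Camera axes: x right, y down, z forward; pixel columns grow to the right and rows downward; lengths in m; the calibration is good to about 2 mm. A picture is of the moment at which its call begins: read the wrist's pose just before it. camera_params takes no time and is no camera call; for the wrist camera it gives the pose at the moment of the call.
A pose or a line that the arm cannot do raises MotionError and nothing moves.
- sign_off(): hands the job in, once; it reports no verdict.
Trained networks look in the newest picture that a camera, given by its name, has taken for a name from the list of things; names that differ only in an ending like _2 or _b are one class to them, and where a whole thing is asked for, a point or a joint stands for the part that bears it (a point fixed in the world has none). Each returns a list of dicts, best first, with "confidence" (0 to 1); they miss things now and then, are a little off and sometimes report something else, mostly with a low value. They report only what shows in the picture. A call takes as long as a camera call.
- look_for(camera, name): "at" ([column, row] in pixels, amid what is visible of it).
- tip_of(camera, name): "at" ([column, row] in pixels: a listed point, or the origin of a listed thing).
Readings, each from a call of its own:
- read_time_s(): time.
- read_qpos(): joint angles.
- read_joint_vel(): joint speeds.
- read_effort(): joint torques, N m.
- read_eef_pos(): TCP position.
- read_tcp_rot(): TCP orientation.
- read_ft_force(): force on the tool from outside, world axes, zero at the start.
- read_ft_torque(): the same for the moment, N m.
- read_finger_gap(): finger opening in m.
Only numpy, scipy, OpenCV 4.12 (cv2) and the standard library are available. Lean on these libraries where they do the work, as an engineer would, in place of code of your own. Each camera call takes 0.05 s, during which the arm holds its last target. There are 200 camera calls.

## Working session

There is one attempt and no reset: what is moved stays moved. The work goes in short steps, each a Python script; the robot and the scene stay as the last script left them, time stands still between calls to the robot, and variables do not carry over. Pictures are saved under pics/ and viewed, about 8 in all and at most 12, crops included, and the job is handed in when it is done.

```bash
ls; mkdir -p pics
cat > h.py <<'E'
import numpy as np, cv2
from bench import *
from scipy.spatial.transform import Rotation as R
def save(cam,fn):
    im=read_camera(cam); cv2.imwrite('pics/'+fn,im[:,:,::-1]); return im
def ray(cam,uv,P=None):
    P=P or camera_params(cam); T=np.array(P["camera_from_world"]); K=np.array(P["K"])
    d=T[:3,:3].T@np.linalg.solve(K,[uv[0],uv[1],1.]); return -T[:3,:3].T@T[:3,3], d
def onz(cam,uv,z,P=None):
    o,d=ray(cam,uv,P); return o+d*(z-o[2])/d[2]
def proj(cam,p,P=None):
    P=P or camera_params(cam); T=np.array(P["camera_from_world"]); K=np.array(P["K"])
    q=K@(T[:3,:3]@np.array(p)+T[:3,3]); return q[:2]/q[2]
def tri(a,b):
    # rays -> point, gap
    (o1,d1),(o2,d2)=a,b; d1=d1/np.linalg.norm(d1); d2=d2/np.linalg.norm(d2)
    s=np.linalg.lstsq(np.c_[d1,-d2],o2-o1,rcond=None)[0]; p,q=o1+s[0]*d1,o2+s[1]*d2
    return (p+q)/2,np.linalg.norm(p-q)
E
python3 - <<'E'
from h import *
np.set_printoptions(precision=4,suppress=True)
a=save('top','t0.png'); b=save('side','s0.png')
cv2.imwrite('pics/both0.png',np.hstack([a,b])[:,:,::-1][:,:, :])
hs={'trimmer':.018,'trimmer_foot':.018,'charging_stand':0,'brush':.011,'brush_end':.011,'tumbler':0,'drawer_unit':0,'drawer_pull':.181,'guard_a':.15,'drawer_floor':.15,'tweezers':0,'pomade':0,'beard_oil':0,'foam_can':0,'soap_dish':0}
for n,z in hs.items():
  for c in('top','side'):
    for r in tip_of(c,n)[:2]:
        print(n,c,np.round(r['at']),round(r['confidence'],2),onz(c,r['at'],z))
for c in('top','side'): 
    T=np.array(camera_params(c)['camera_from_world']); print(c,-T[:3,:3].T@T[:3,3],T[2,:3])
print(read_tcp_rot(),read_time_s())
E
```

```text
pics
trimmer top [230. 146.] 0.63 [0.7717 0.0895 0.018 ]
trimmer side [212. 213.] 0.77 [0.4723 0.0351 0.018 ]
trimmer_foot top [221. 244.] 0.93 [0.4482 0.1052 0.018 ]
trimmer_foot side [206. 200.] 0.94 [0.4513 0.108  0.018 ]
charging_stand top [323. 194.] 0.91 [ 0.6217 -0.2197  0.    ]
charging_stand top [280. 194.] 0.48 [ 0.6174 -0.0809  0.    ]
brush top [321. 247.] 0.69 [ 0.4466 -0.2106  0.011 ]
brush top [288. 248.] 0.18 [ 0.4397 -0.1073  0.011 ]
brush side [203. 279.] 0.81 [ 0.4506 -0.2202  0.011 ]
brush_end top [287. 247.] 0.59 [ 0.443  -0.1034  0.011 ]
brush_end top [141. 188.] 0.42 [0.6229 0.3796 0.011 ]
brush_end side [199. 248.] 0.77 [ 0.4369 -0.1057  0.011 ]
tumbler top [244. 186.] 0.88 [0.6422 0.04   0.    ]
tumbler side [266. 212.] 0.58 [0.6361 0.0505 0.    ]
drawer_unit side [273. 165.] 0.78 [0.6955 0.3445 0.    ]
drawer_unit side [205. 277.] 0.19 [ 0.4544 -0.2039  0.    ]
drawer_pull top [134. 231.] 0.88 [0.4654 0.3362 0.181 ]
drawer_pull side [209. 121.] 0.89 [0.4677 0.3533 0.181 ]
guard_a top [149. 208.] 0.75 [0.5363 0.3071 0.15  ]
guard_a top [127. 207.] 0.54 [0.539
[... 476 characters left out ...]
de top [132. 229.] 0.58 [0.487  0.4009 0.    ]
pomade side [316. 245.] 0.59 [ 0.7595 -0.1107  0.    ]
beard_oil top [290. 154.] 0.64 [ 0.754  -0.1107  0.    ]
beard_oil top [332. 157.] 0.59 [ 0.7464 -0.2509  0.    ]
beard_oil side [325. 282.] 0.81 [ 0.7506 -0.2462  0.    ]
beard_oil side [225. 131.] 0.43 [0.5209 0.6662 0.    ]
foam_can top [381. 192.] 0.87 [ 0.6312 -0.4119  0.    ]
foam_can side [284. 345.] 0.81 [ 0.6244 -0.408   0.    ]
soap_dish top [233. 149.] 0.82 [0.7674 0.0815 0.    ]
soap_dish side [306. 204.] 0.7 [0.7677 0.0823 0.    ]
top [ 0.3748 -0.017   1.2801] [ 0.1986  0.0148 -0.98  ]
side [ 0.5248 -0.8584  0.6877] [ 0.0784  0.8235 -0.5618]
[ 0.1478  0.989   0.     -0.    ] 1.6
```

View pics/t0.png

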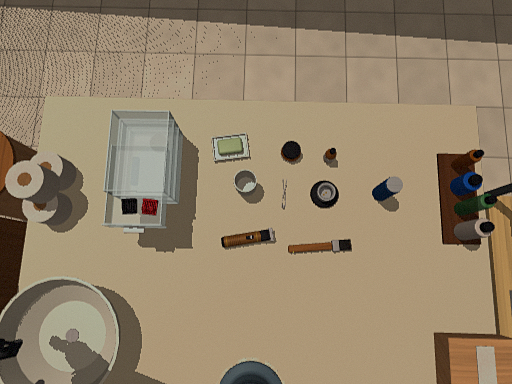

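View pics/s0.png

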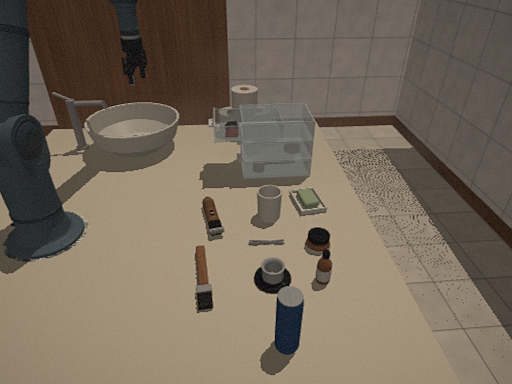

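```bash
cat >> h.py <<'E'
np.set_printoptions(precision=4,suppress=True)
def quat(z,y):
    z=np.array(z,float); z/=np.linalg.norm(z); y=np.array(y,float); y-=z*(y@z); y/=np.linalg.norm(y)
    return R.from_matrix(np.c_[np.cross(y,z),y,z]).as_quat()
def lay(h,a,s=1):
    # grasp of a lying thing: h axis dir (xy), a lean; returns quat
    h=np.array([h[0],h[1],0.]); h/=np.linalg.norm(h); Z=np.array([0,0,1.])
    return quat(-Z*np.cos(a)-h*np.sin(a), s*np.cross(Z,h))
def stand(f,a,s=1):
    # same grasp with the thing's axis up; f horizontal dir the tool points
    h=np.array([f[0],f[1],0.]); h/=np.linalg.norm(h); Z=np.array([0,0,1.])
    return quat(h*np.cos(a)-Z*np.sin(a), s*np.cross(Z,h))
E
python3 - <<'E'
from h import *
for s in(1,-1):
  for a in(.35,.55,.75):
    print(s,a)
    print(' tg',inverse_kinematics([.48,.02,.03],lay([.2,-.98],a,s)))
    print(' bg',inverse_kinematics([.447,-.19,.03],lay([0,-1],a,s)))
    for th in(-.6,-.3,0,.3):
      f=lambda p:(np.cos(np.arctan2(p[1],p[0])+th),np.sin(np.arctan2(p[1],p[0])+th))
      print(' ts',th,inverse_kinematics([.622,-.22,.12],stand(f((.622,-.22)),a,s)), ' bt',inverse_kinematics([.64,.045,.14],stand(f((.64,.045)),a,s)))
E
```

```text
1 0.35
 tg [-0.5928  0.6359  0.8029  2.1077 -0.9839  0.9924  1.0742]
 bg [-0.077   0.631   0.7011  2.0397 -0.8428  1.0107  1.1743]
 ts -0.6 [-0.842   0.8601  0.8243  2.2198  1.873   0.5851 -1.535 ]  bt [-1.1517  0.6921  0.6788  2.2598  1.8548  0.7289 -1.405 ]
 ts -0.3 [-0.5685  0.7032  0.6357  2.3406  2.5231  0.821  -1.7911]  bt [-0.8933  0.5785  0.5245  2.3825  2.4741  0.8588 -1.6463]
 ts 0 [-0.356   0.6837  0.6239  2.3869  3.0993  1.0073 -1.9664]  bt [-0.6885  0.5639  0.5339  2.4303  3.0859  0.98   -1.8515]
 ts 0.3 [ 1.5964  1.2414 -1.2608  2.272   3.0947  0.6033 -0.2792]  bt [ 1.1983  1.1222 -1.2576  2.3175  3.1319  0.5995 -0.4181]
1 0.55
 tg [-0.432   0.7031  0.7385  2.0545 -1.0671  1.1769  1.2057]
 bg [-0.1649  0.901   0.9719  1.9703 -1.1165  1.4079  1.4262]
 ts -0.6 [-0.7843  0.7056  0.8352  2.198   1.7505  0.4049 -1.2495]  bt [-1.0605  0.5332  0.6441  2.2324  1.7133  0.5658 -1.1062]
 ts -0.3 [-0.3611  0.4962  0.4612  2.2981  2.4455  0.5815 -1.4805]  bt [-0.7656  0.4131  0.4373  2.3378  2.3813  0.5826 -1.3853]
 ts 0 [-0.3769  0.5393  0.6772  2.3461  3.2679  0.6601 -2.0082]  bt 
[... 2053 characters left out ...]
 1.1232  0.8578 -1.2432  2.2766  2.7942  0.4292  2.7536]
-1 0.75
 tg [-0.6037  1.1562  1.1387  2.0037 -1.419   1.7726 -1.6837]
 bg [-0.1658  1.1911  1.1386  1.8924 -1.3043  1.813  -1.5686]
 ts -0.6 [-0.3236  0.4559  0.3673  2.1284  1.449   0.4953  2.4415]  bt [-0.5312  0.3695  0.119   2.155   1.4586  0.6052  2.4888]
 ts -0.3 [-0.1828  0.3928  0.3181  2.2186  2.0945  0.3342  2.1299]  bt [-0.941   0.3839  0.6974  2.2686  2.1942  0.2272  1.9733]
 ts 0 [ 0.429   0.3666 -0.1987  2.2295  2.722   0.2956  1.9601]  bt [ 0.385   0.3501 -0.5963  2.2499  2.4038  0.3203  2.3502]
 ts 0.3 [ 1.2862  0.6286 -1.0125  2.1671  2.4586  0.2117  2.8408]  bt [ 0.8907  0.5292 -1.007   2.2035  2.5974  0.1575  2.6437]
```

Run:
```python
from h import *
q=lay([.1,-.99],0,-1)
ims=[]
for k,y in enumerate((.05,-.18)):
    move_ptp([.5,y,.33],q); P=camera_params('wrist'); im=read_camera('wrist'); ims.append(im)
    T=np.array(P['camera_from_world']); print(read_time_s(),-T[:3,:3].T@T[:3,3],T[2,:3])
    for n,z in({'trimmer':.018,'trimmer_foot':.018,'tumbler':0,'brush':.011,'brush_end':.011,'charging_stand':0}).items():
        for r in tip_of('wrist',n)[:2]: print(n,np.round(r['at']),round(r['confidence'],2),onz('wrist',r['at'],z,P))
    np.save(f'P{k}.npy',P,allow_pickle=True); cv2.imwrite(f'pics/w{k}.png',im[:,:,::-1])
cv2.imwrite('pics/ww.png',cv2.resize(np.hstack(ims)[:,:,::-1],(800,300)))
print(read_qpos())
```

```text
4.05 [ 0.5072 -0.0188  0.4532] [-0.0276  0.2761 -0.9607]
trimmer [277. 136.] 0.88 [0.4737 0.0221 0.018 ]
trimmer [181.  42.] 0.44 [ 0.6135 -0.0862  0.018 ]
trimmer_foot [282. 196.] 0.97 [0.4562 0.1104 0.018 ]
tumbler [162. 132.] 0.6 [0.6418 0.0354 0.    ]
brush_end [312.  43.] 0.68 [ 0.441  -0.1036  0.011 ]
brush_end [ 72. 163.] 0.61 [0.7713 0.093  0.011 ]
charging_stand [283. 197.] 0.47 [0.4518 0.117  0.    ]
8.7333 [ 0.5072 -0.2496  0.4528] [-0.0282  0.276  -0.9607]
trimmer [ 84. 180.] 0.75 [ 0.7501 -0.1145  0.018 ]
trimmer [261. 277.] 0.59 [0.4722 0.0202 0.018 ]
trimmer_foot [267. 323.] 0.58 [0.452  0.1082 0.018 ]
trimmer_foot [88. 93.] 0.58 [ 0.7376 -0.2397  0.018 ]
tumbler [159. 273.] 0.56 [0.6424 0.042  0.    ]
brush [289. 136.] 0.63 [ 0.4552 -0.2094  0.011 ]
brush_end [290. 207.] 0.79 [ 0.4397 -0.1024  0.011 ]
brush_end [294. 138.] 0.23 [ 0.4481 -0.2076  0.011 ]
charging_stand [180. 114.] 0.74 [ 0.6163 -0.224   0.    ]
[-0.9335  0.2847  1.4219  1.8256 -0.2938  1.2846 -2.4734]
```

View pics/ww.png

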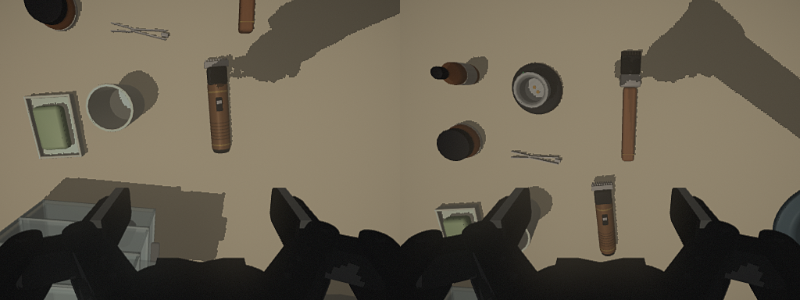

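```bash
cat > fit.py <<'E'
from h import *
def circ(c,r,z,P):
    t=np.linspace(0,2*np.pi,120,endpoint=False); T=np.array(P['camera_from_world']); K=np.array(P['K'])
    X=np.c_[c[0]+r*np.cos(t),c[1]+r*np.sin(t),np.full(120,z)]; q=(K@(T[:3,:3]@X.T+T[:3,3:])).T
    return (q[:,:2]/q[:,2:]).astype(np.float32)
def score(G,c,rz,P):
    s=0
    for r,z in rz:
        p=circ(c,r,z,P); s+=cv2.remap(G,p[:,0:1],p[:,1:2],cv2.INTER_LINEAR).mean()
    return s
def fit(im,c0,rz,P,w=.012):
    g=cv2.GaussianBlur(im,(3,3),0.8).astype(np.float32); 
    G=sum(np.hypot(cv2.Sobel(g[:,:,k],5,1,0),cv2.Sobel(g[:,:,k],5,0,1)) for k in range(3)); G=np.minimum(G,300).astype(np.float32)
    d=np.arange(-w,w+1e-9,.001); S=np.array([[score(G,(c0[0]+a,c0[1]+b),rz,P) for b in d] for a in d])
    i,j=np.unravel_index(S.argmax(),S.shape); return np.array([c0[0]+d[i],c0[1]+d[j]]),S.max()
E
python3 - <<'E'
from fit import *
ST=[(.030,.047),(.046,.010)]; TU=[(.037,.09)]
W=[np.load(f'P{k}.npy',allow_pickle=True).item() for k in(0,1)]; ims=[cv2.imread(f'pics/w{k}.png') for k in(0,1)]
Pt=camera_params('top'); Ps=camera_params('side'); t=cv2.imread('pics/t0.png'); s=cv2.imread('pics/s0.png')
out=[]
for n,c0,rz,views in(('stand',(.619,-.222),ST,((ims[1],W[1]),(t,Pt),(s,Ps))),('tumbler',(.641,.041),TU,((ims[0],W[0]),(t,Pt),(s,Ps)))):
    for im,P in views:
        c,v=fit(im,c0,rz,P); print(n,c,v)
        if im is not t and im is not s:
            m=cv2.resize(im,None,fx=4,fy=4,interpolation=cv2.INTER_CUBIC)
            for r,z in rz: cv2.polylines(m,[(circ(c,r,z,P)*4+2).astype(int)],True,(0,255,0),1)
            u=(proj('',[c[0],c[1],.03],P)*4).astype(int); y0,x0=max(u[1]-180,0),max(u[0]-180,0); out.append(cv2.resize(m[y0:y0+360,x0:x0+360],(360,360)))
cv2.imwrite('pics/fit.png',np.hstack(out))
E
```

```text
stand [ 0.621 -0.223] 563.2738
stand [ 0.619 -0.222] 596.93567
stand [ 0.621 -0.226] 523.3296
tumbler [0.641 0.036] 172.07991
tumbler [0.638 0.035] 265.66086
tumbler [0.638 0.037] 244.32603
```

View pics/fit.png

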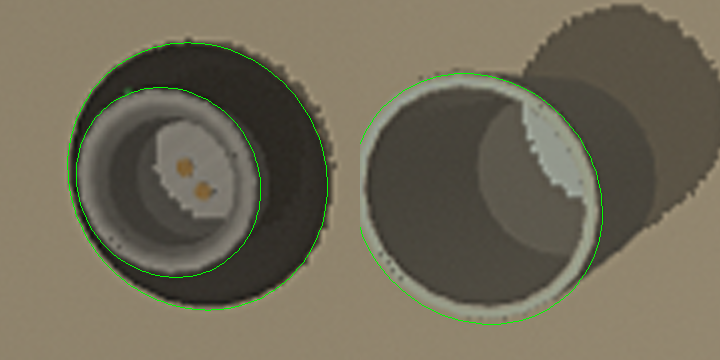

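The overlays match the stand's lip and base, and the tumbler's rim (stand about (0.6205, -0.2235), tumbler about (0.639, 0.036)). Next is grasping the trimmer.

Run:
```python
from h import *
h=np.array([.227,-.974]); q=lay(h,.4,1); g=np.array([.4733,.0215])+.02*h
t0=read_time_s()
back=-R.from_quat(q).as_matrix()[:,2]
T=np.array([*g,.025])
move_gripper(.065,60)
move_ptp(T+.12*back,q); print(read_time_s()-t0,read_qpos())
movel(T,speed=.12); print(read_ft_force(),read_eef_pos())
move_gripper(0.02,60); print('gap',read_finger_gap())
movel(T+[0,0,.27],speed=.25); print(read_ft_force(),'gap',read_finger_gap(),read_qpos(),read_time_s())
f=lambda th:(np.cos(-.346+th),np.sin(-.346+th))
for th in(-.9,-.6,-.3,0): print(th,inverse_kinematics([.6205-.007*f(th)[0],-.2235-.007*f(th)[1],.24],stand(f(th),.4,1)),inverse_kinematics([.6205-.007*f(th)[0],-.2235-.007*f(th)[1],.12],stand(f(th),.4,1)))
```

```text
2.6167 [ 1.1939  0.7384 -1.2417  1.9327  0.3486  1.0657  0.0538]
[-0.8291 -0.3972  0.2672] [0.4787 0.0017 0.0255]
gap 0.03415158513190406
[-1.0675  0.6866 -2.5916] gap 0.03399349013421857 [ 1.3163  0.4865 -1.4439  1.8485  0.0886  1.2758  0.0779] 14.4083
-0.9 [ 0.504   0.5751 -0.8007  1.9848  1.6491  1.4988 -0.7957] [ 0.4828  0.8321 -0.7731  1.9847  1.8169  1.588  -0.9745]
-0.6 [ 0.6433  0.4537 -0.8413  2.164   1.8653  1.2222 -0.7846] [ 0.5627  0.7358 -0.7465  2.1659  2.0732  1.3791 -0.9769]
-0.3 [ 0.5972  0.2824 -0.6064  2.3003  2.2001  0.8406 -0.9323] [ 0.7069  0.668  -0.7235  2.2947  2.4369  1.166  -1.0044]
0 [ 1.373   0.4958 -1.2288  2.3301  2.6477  0.6992 -0.795 ] [ 1.398   1.1526 -1.2592  2.3282  2.8255  1.0521 -0.3704]
```

Run:
```python
from h import *
th=-.6; f=np.array((np.cos(-.346+th),np.sin(-.346+th))); q=stand(f,.4,1)
p=np.array([.6205-.007*f[0],-.2235-.007*f[1],.24])
move_ptp(p,q); print(read_time_s(),read_eef_pos(),'gap',read_finger_gap())
r={}
for c in('top','side'):
    im=save(c,f'carry_{c}.png'); r[c]=tip_of(c,'trimmer_foot')[:2]; print(c,r[c],proj(c,[.6205,-.2235,.24-.105]))
    print(tip_of(c,'trimmer')[:2], proj(c,[.6205,-.2235,.24-.02]))
try: print(tri(ray('top',r['top'][0]['at']),ray('side',r['side'][0]['at'])))
except Exception as e: print(e)
im=cv2.imread('pics/carry_side.png'); u=proj('side',[.62,-.22,.15]).astype(int); cv2.imwrite('pics/cs.png',cv2.resize(im[u[1]-110:u[1]+110,u[0]-110:u[0]+110],(560,560)))
```

```text
15.975 [ 0.616  -0.218   0.2391] gap 0.0344729273493913
top [{'at': [326.9, 183.3], 'confidence': 0.81}, {'at': [329.8, 162.3], 'confidence': 0.67}] [331.0784 185.5988]
[{'at': [333.3, 177.8], 'confidence': 0.63}, {'at': [278.8, 193.4], 'confidence': 0.25}] [336.5979 179.2595]
side [{'at': [273.0, 235.4], 'confidence': 0.97}, {'at': [273.6, 213.4], 'confidence': 0.17}] [273.1498 237.3166]
[{'at': [274.5, 210.2], 'confidence': 0.57}] [274.2856 207.2707]
(array([ 0.6248, -0.2118,  0.1314]), np.float64(0.006204950067044319))
```

View pics/cs.png

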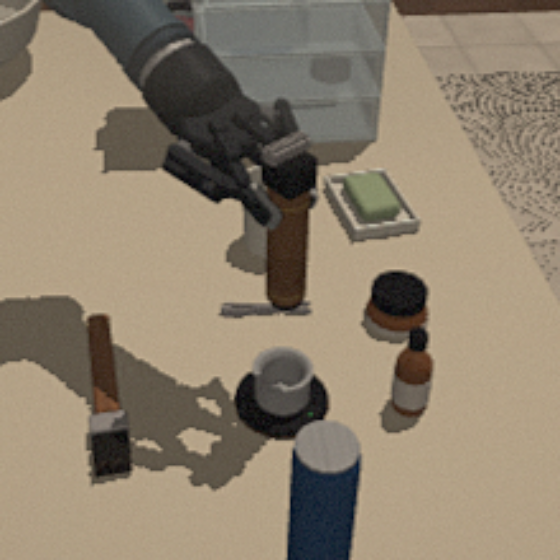

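Run:
```python
from h import *
p=read_eef_pos(); p[2]=.167
movel(p,speed=.12); print(read_eef_pos(),read_ft_force(),read_time_s())
for c in('top','side','wrist'):
    P=camera_params(c); im=save(c,f'low_{c}.png'); e=proj(c,[.6205,-.2235,.167-.105],P)
    for r in tip_of(c,'trimmer_foot')[:2]: print(c,r,e,onz(c,r['at'],.062,P))
a=cv2.imread('pics/low_side.png'); u=proj('side',[.62,-.22,.09]).astype(int); a=cv2.resize(a[u[1]-50:u[1]+50,u[0]-50:u[0]+50],(400,400),interpolation=cv2.INTER_CUBIC)
b=cv2.imread('pics/low_wrist.png'); b=cv2.resize(b,(400,300)); b=cv2.copyMakeBorder(b,0,100,0,0,cv2.BORDER_CONSTANT)
cv2.imwrite('pics/low.png',np.hstack([a,b]))
```

```text
[ 0.6169 -0.2181  0.1676] [-0.018  -0.0697 -0.8065] 17.0333
top {'at': [326.0, 191.0], 'confidence': 0.7} [326.9304 190.3631] [ 0.6184 -0.2206  0.062 ]
top {'at': [229.5, 147.2], 'confidence': 0.43} [326.9304 190.3631] [0.7541 0.0889 0.062 ]
side {'at': [275.2, 260.8], 'confidence': 0.81} [272.2725 260.5236] [ 0.6274 -0.225   0.062 ]
wrist {'at': [258.8, 53.6], 'confidence': 0.73} [255.1042  54.9768] [ 0.6213 -0.2214  0.062 ]
```

View pics/low.png

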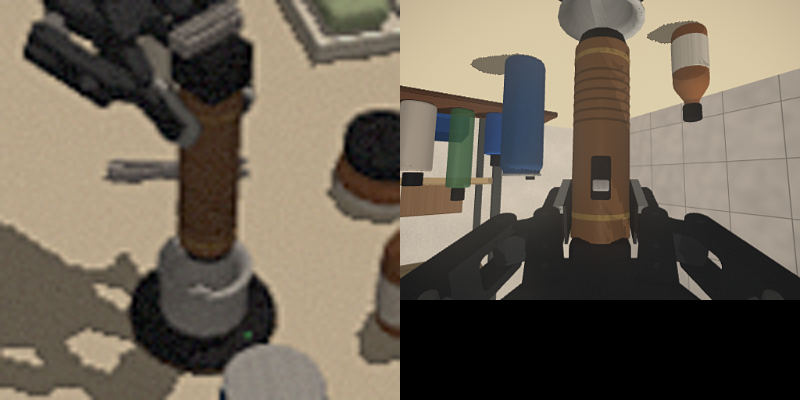

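The trimmer is upright and its foot is centred over the well to about 3 mm. I'll lower it under force watch.

Run:
```python
from h import *
p=np.array(read_eef_pos()); f0=np.array(read_ft_force()); z=.140; p[2]=z; movel(p,speed=.08)
print(read_ft_force()-f0)
while z>.108:
    z-=.003; p[2]=z; movel(p,speed=.05); d=np.array(read_ft_force())-f0; print(round(z,3),d,read_eef_pos()[2])
    if d[2]>6 or np.linalg.norm(d)>15: break
print(read_time_s(),read_eef_pos())
im=save('side','seat.png'); u=proj('side',[.62,-.22,.09]).astype(int); cv2.imwrite('pics/seatc.png',cv2.resize(im[u[1]-60:u[1]+60,u[0]-60:u[0]+60,::-1],(480,480),interpolation=cv2.INTER_CUBIC))
```

```text
[-0.0162 -0.0796 -0.3012]
0.137 [ 0.5807 -0.685  -0.0522] 0.13723281121145206
0.134 [-0.096  -0.3562  0.1299] 0.13387163529995028
0.131 [-0.2325 -0.2703  0.5271] 0.1306869876336766
0.128 [-0.7042 -1.0034  0.6795] 0.12764215788304537
0.125 [ 0.6797 -0.7281  0.1305] 0.12467847142573409
0.122 [ 0.0297 -0.8344 -0.3563] 0.12169145653179773
0.119 [-0.7971 -0.3707  5.9808] 0.12066924653361533
0.116 [-3.8187  2.0575 13.3269] 0.12054748687950356
19.825 [ 0.6181 -0.219   0.1205]
```

Run:
```python
from h import *
p=np.array(read_eef_pos()); q=read_tcp_rot(); p[2]=.1195; movel(p,speed=.05); print(read_ft_force())
move_gripper(.045); move_gripper(.075)
b=-R.from_quat(q).as_matrix()[:,2]; movel(np.array(read_eef_pos())+.12*b,speed=.2)
print(read_time_s(),read_ft_force(),read_qpos())
for c in('side','top'):
    im=save(c,f'rel_{c}.png')
    print(c,tip_of(c,'trimmer')[:2],proj(c,[.6205,-.2235,.098]),tip_of(c,'charging_stand')[:1],proj(c,[.6205,-.2235,0]))
a=cv2.imread('pics/rel_side.png'); u=proj('side',[.62,-.22,.09]).astype(int); a=cv2.resize(a[u[1]-50:u[1]+50,u[0]-50:u[0]+50],(500,500),interpolation=cv2.INTER_CUBIC)
for z in(.013+.166,): cv2.drawMarker(a,tuple(((proj('side',[.6205,-.2235,z])-u+50)*5).astype(int)),(0,255,0),0,20)
cv2.imwrite('pics/rel.png',a)
```

```text
[-1.0271  0.41    3.9002]
21.5417 [-0.1202 -0.045  -0.1188] [ 0.4627  0.6086 -0.8789  2.2836  1.8422  1.4866 -1.0146]
side [{'at': [273.0, 250.7], 'confidence': 0.86}] [272.6947 249.3551] [{'at': [267.7, 278.9], 'confidence': 0.68}] [271.5891 278.6029]
top [{'at': [327.5, 186.2], 'confidence': 0.8}, {'at': [331.0, 159.2], 'confidence': 0.19}] [328.9144 188.0843] [{'at': [321.4, 195.4], 'confidence': 0.83}] [323.7658 193.9977]
```

View pics/rel.png

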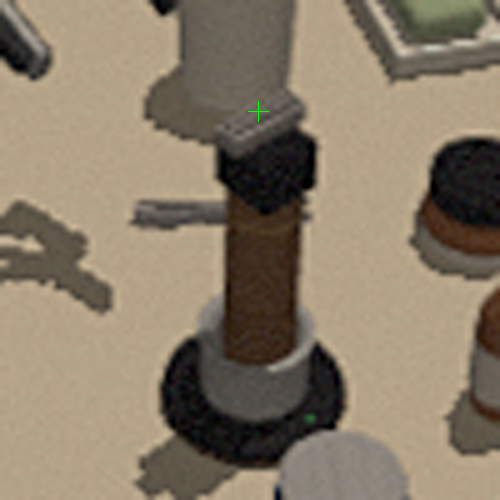

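Trimmer is seated: the blade top sits on the marker predicted for a full seat and the stand hasn't moved. Next, the brush.

Run:
```python
from h import *
p=np.array(read_eef_pos()); p[2]=.27; movel(p,speed=.25)
h=np.array([.1,-.995]); e=np.array([.440,-.103]); g=e+.120*h; q=lay(h,.25,1)
T=np.array([*g,.024]); b=-R.from_quat(q).as_matrix()[:,2]
move_ptp(T+.10*b,q); print(read_time_s(),read_qpos())
move_gripper(.06,40); movel(T,speed=.12); print(read_ft_force(),read_eef_pos())
move_gripper(0.01,40); print('gap',read_finger_gap())
movel(T+[0,0,.30],speed=.25); print(read_ft_force(),'gap',read_finger_gap(),read_qpos(),read_time_s())
Z=np.array([0,0,1.]); lam=.35
for th in(-.6,-.3,0):
    f=np.array([np.cos(.056+th),np.sin(.056+th),0]); u=Z*np.cos(lam)+f*np.sin(lam); n=f*np.cos(lam)-Z*np.sin(lam)
    G=np.array([.639,.036,.0118])-.012*f+.12*u-.013*n; Q=stand(f,.25+lam,1)
    print(th,G,inverse_kinematics(G+[0,0,.13],Q),inverse_kinematics(G,Q))
```

```text
23.75 [ 1.1642  0.5101 -0.7657  1.8892  0.1548  1.0122  0.4533]
[ 0.1405  0.428  -0.4021] [ 0.4527 -0.2229  0.0246]
gap 0.023346599037942752
[ 0.1499 -0.3397 -0.9054] gap 0.022779821550917064 [ 1.2655  0.2353 -0.8732  1.7392 -0.041   1.3731  0.5057] 26.8
-0.6 [0.6535 0.0272 0.129 ] [-0.0716  0.2271 -0.3909  2.1177  1.4926  0.8353 -0.5229] [ 0.2299  0.5848 -0.7456  2.1452  1.8702  1.0803 -0.8105]
-0.3 [0.6554 0.0319 0.129 ] [-0.1526  0.1309 -0.1733  2.2225  1.7769  0.4856 -0.5587] [ 0.0357  0.4294 -0.3831  2.2575  2.2168  0.7102 -0.9801]
0 [0.6559 0.0369 0.129 ] [ 0.9706  0.2859 -1.199   2.2222  2.1756  0.3393 -0.4959] [ 0.9431  0.8617 -1.2463  2.2665  2.4414  0.7962 -0.3606]
```

Run:
```python
from h import *
Z=np.array([0,0,1.]); lam=.35; th=-.6
f=np.array([np.cos(.056+th),np.sin(.056+th),0]); u=Z*np.cos(lam)+f*np.sin(lam); n=f*np.cos(lam)-Z*np.sin(lam)
G=np.array([.639,.036,.0118])-.012*f+.12*u-.013*n; Q=stand(f,.25+lam,1)
move_ptp(G+[0,0,.13],Q); movel(G+[0,0,.092],speed=.15); print(read_time_s(),read_eef_pos()-G,read_finger_gap())
E0=G+[0,0,.092]-.12*u+.013*n
for c in('side','top','wrist'):
    P=camera_params(c); save(c,f'br_{c}.png'); print(c,tip_of(c,'brush_end')[:1],proj(c,E0,P))
a=cv2.imread('pics/br_side.png'); k=proj('side',[.64,.036,.12]).astype(int); a=cv2.resize(a[k[1]-50:k[1]+50,k[0]-50:k[0]+50],(400,400),interpolation=cv2.INTER_CUBIC)
b=cv2.imread('pics/br_top.png'); k=proj('top',[.64,.036,.12]).astype(int); b=cv2.resize(b[k[1]-50:k[1]+50,k[0]-50:k[0]+50],(400,400),interpolation=cv2.INTER_CUBIC)
cv2.imwrite('pics/br.png',np.hstack([a,b]))
```

```text
28.5667 [-0.     -0.0024  0.0917] 0.023193108441824106
side [{'at': [264.1, 186.7], 'confidence': 0.64}] [264.3355 185.8717]
top [{'at': [241.5, 182.2], 'confidence': 0.64}] [242.0433 182.8141]
wrist [{'at': [254.7, 7.1], 'confidence': 0.7}] [254.8174   9.4596]
```

View pics/br.png

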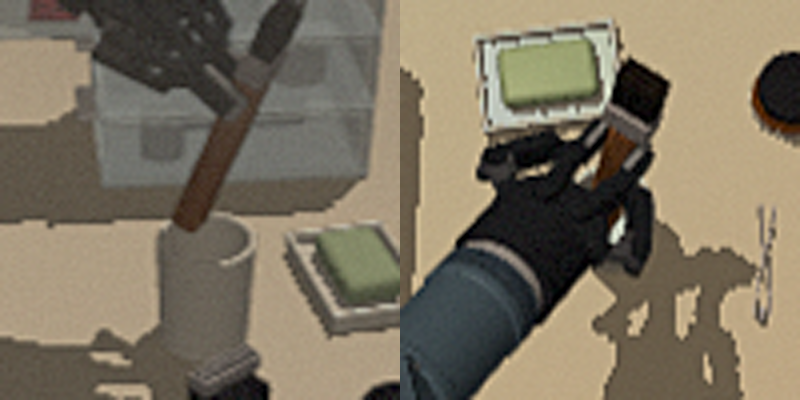

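The brush end is where predicted, to about 2 px in all three views, and it sits over the tumbler's mouth. Lowering it.

Run:
```python
from h import *
p=np.array(read_eef_pos()); q=read_tcp_rot(); f0=np.array(read_ft_force())
def to(z,v):
    p[2]=z; movel(p,speed=v); d=np.array(read_ft_force())-f0; print(round(z,3),d); return d
z=.19; to(z,.1)
for z in(.17,.15,.14):
    if np.linalg.norm(to(z,.08))>4: break
while z>.118:
    z-=.003; d=to(z,.04)
    if d[2]>1.5 or np.linalg.norm(d)>4: break
print(read_eef_pos(),read_time_s(),tip_of('side','tumbler')[:1],proj('side',[.639,.036,0]))
im=save('side','br2.png'); k=proj('side',[.64,.036,.1]).astype(int); cv2.imwrite('pics/br2c.png',cv2.resize(im[k[1]-50:k[1]+50,k[0]-50:k[0]+50,::-1],(400,400),interpolation=cv2.INTER_CUBIC))
```

```text
0.19 [-0.1999  0.2408  0.3713]
0.17 [0.587  0.1299 0.0242]
0.15 [0.2499 1.1571 0.5875]
0.14 [0.3926 0.4026 0.9991]
0.137 [-0.3454 -0.3856 -0.1647]
0.134 [-1.2145  0.457   1.061 ]
0.131 [0.6095 0.8145 0.9238]
0.128 [-0.7256 -1.1036  8.0605]
[0.6559 0.0269 0.1308] 31.4 [{'at': [266.7, 213.5], 'confidence': 0.92}] [267.3475 215.1744]
```

Run:
```python
from h import *
p=np.array(read_eef_pos()); q=read_tcp_rot(); p[2]=.1302; movel(p,speed=.04)
move_gripper(.03); pause(.2); move_gripper(.06)
b=-R.from_quat(q).as_matrix()[:,2]; movel(np.array(read_eef_pos())+.10*b,speed=.15)
p=np.array(read_eef_pos()); p[2]=.30; movel(p,speed=.25)
print(read_time_s(),read_ft_force(),read_qpos())
r={}
for c in('side','top'):
    save(c,f'd_{c}.png')
    for n in('drawer_pull','drawer_floor','drawer_unit','guard_a','tumbler','trimmer'):
        for x in tip_of(c,n)[:2]: print(c,n,x)
        try:r[c,n]=tip_of(c,n)[0]['at']
        except IndexError: pass
for n in('drawer_pull','drawer_floor'):
    if ('top',n) in r and ('side',n) in r: print(n,tri(ray('top',r['top',n]),ray('side',r['side',n])))
a=cv2.imread('pics/d_side.png')[60:300,150:400]; t=cv2.imread('pics/d_top.png')[90:290,90:350]
cv2.imwrite('pics/d.png',np.hstack([cv2.resize(a,(400,400),interpolation=cv2.INTER_CUBIC),cv2.resize(t,(400,400),interpolation=cv2.INTER_CUBIC)]))
```

```text
34.0167 [ 0.2289  0.4223 -0.6056] [-0.1317  0.0761 -0.4677  2.1825  1.3111  0.9219 -0.4515]
side drawer_pull {'at': [208.6, 119.4], 'confidence': 0.72}
side drawer_pull {'at': [273.2, 166.7], 'confidence': 0.57}
side drawer_floor {'at': [248.4, 130.7], 'confidence': 0.79}
side drawer_unit {'at': [272.9, 163.8], 'confidence': 0.77}
side guard_a {'at': [228.0, 126.8], 'confidence': 0.37}
side tumbler {'at': [268.9, 215.2], 'confidence': 0.71}
side trimmer {'at': [274.3, 251.3], 'confidence': 0.57}
side trimmer {'at': [285.1, 345.3], 'confidence': 0.19}
top drawer_pull {'at': [246.6, 185.6], 'confidence': 0.75}
top drawer_pull {'at': [133.7, 233.3], 'confidence': 0.56}
top drawer_floor {'at': [141.1, 187.9], 'confidence': 0.82}
top guard_a {'at': [148.8, 207.9], 'confidence': 0.78}
top guard_a {'at': [126.7, 209.2], 'confidence': 0.59}
top tumbler {'at': [247.5, 184.6], 'confidence': 0.87}
top trimmer {'at': [328.7, 185.0], 'confidence': 0.65}
drawer_pull (array([0.5261, 0.0127, 0.3391]), np.float64(0.08928294302021245))
drawer_floor (array([0.5997, 0.3371, 0.1461]), np.float64(0.006298573190213083))
```

View pics/d.png

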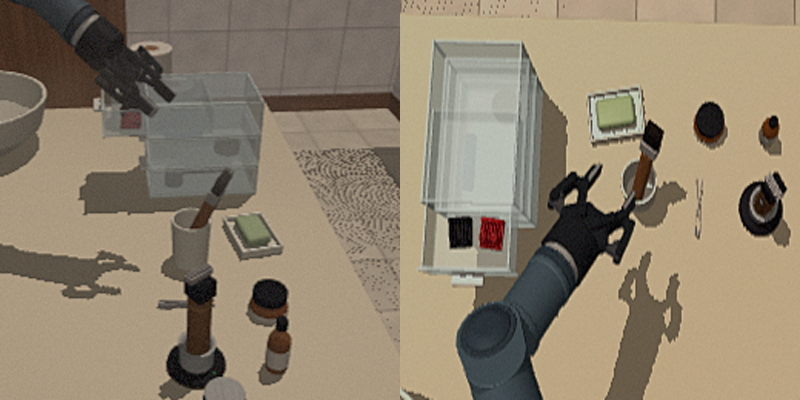

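Run:
```python
from h import *
q0=read_qpos(); best=None
for s in(1,-1):
    Q=quat([0,0,-1],[0,s,0]); j=inverse_kinematics([.40,.336,.30],Q)
    if j is not None:
        m=np.abs(np.array(j)-q0).max(); print(s,j,m)
        if best is None or m<best[0]: best=(m,Q)
Q=best[1]
move_ptp([.40,.336,.30],Q); move_gripper(0.0,30)
movel([.42,.336,.188],speed=.2); f0=np.array(read_ft_force()); print(read_time_s(),read_eef_pos(),f0)
x=.42; y=.336; n=0
movel([.50,y,.188],speed=.07); print(read_ft_force()-f0,read_eef_pos(),read_time_s()); x=.50
while x<.575:
    x+=.004; movel([x,y,.188],speed=.06); d=np.array(read_ft_force())-f0
    if x>.53: print(round(x,3),d)
    if d[0]<-9: break
print(read_eef_pos(),read_time_s())
save('top','e_top.png'); save('side','e_side.png')
for c in('top','side'):
    print(c,[ (r['at'],onz(c,r['at'],.181)) for r in tip_of(c,'drawer_pull')[:2]])
```

```text
1 [-0.3376  0.1288 -0.4734  1.8243  0.0628  1.2032  0.7406] 1.2483263253467591
-1 [-0.2944  0.1334 -0.5207  1.8224  0.0709  1.2041 -2.4075] 1.9566723919512305
37.8667 [0.4203 0.3367 0.1888] [-0.0176 -0.0706  0.4507]
[-0.2417 -0.0059 -0.4952] [0.5001 0.3355 0.1879] 39.1583
0.532 [0.0544 0.1904 0.3353]
0.536 [ 0.4517 -0.0097 -0.547 ]
0.54 [-0.0091  0.3587 -0.1348]
0.544 [ 0.4359 -0.1015 -1.071 ]
0.548 [-3.6018 -0.1441  0.5958]
0.552 [-9.5587 -1.5272  6.5259]
[0.5474 0.3362 0.1878] 42.4083
top [([134.4, 200.4], array([0.553 , 0.3418, 0.181 ]))]
side [([237.1, 118.5], array([0.5652, 0.3672, 0.181 ]))]
```

Run:
```python
from h import *
movel([.555,.336,.188],speed=.05); print(read_ft_force(),read_eef_pos())
movel([.50,.336,.188],speed=.15); movel([.42,.30,.32],speed=.25); pause(.3)
print(read_time_s(),read_eef_pos())
a=save('side','f_side.png'); t=save('top','f_top.png')
for c in('side','top'):
    for n in('drawer_pull','drawer_floor','drawer_unit','guard_a','tweezers','tumbler','charging_stand'):
        print(c,n,[(np.round(r['at']),round(r['confidence'],2)) for r in tip_of(c,n)[:2]])
a=a[60:300,150:400]; t=t[90:290,90:350]
cv2.imwrite('pics/f.png',np.hstack([cv2.resize(a,(400,400),interpolation=cv2.INTER_CUBIC),cv2.resize(t,(400,400),interpolation=cv2.INTER_CUBIC)])[:,:,::-1])
```

```text
[-15.3959  -4.0955   9.9864] [0.5475 0.3362 0.1878]
44.4583 [0.4199 0.2998 0.3186]
side drawer_pull [(array([234., 121.]), 0.62)]
side drawer_floor []
side drawer_unit [(array([272., 164.]), 0.64), (array([235., 119.]), 0.21)]
side guard_a [(array([325., 280.]), 0.52), (array([308., 206.]), 0.36)]
side tweezers [(array([266., 244.]), 0.59)]
side tumbler [(array([265., 213.]), 0.84)]
side charging_stand [(array([269., 277.]), 0.9)]
top drawer_pull [(array([135., 199.]), 0.7)]
top drawer_floor [(array([242., 190.]), 0.5)]
top drawer_unit []
top guard_a [(array([290., 157.]), 0.47)]
top tweezers [(array([278., 194.]), 0.4)]
top tumbler [(array([244., 185.]), 0.56), (array([332., 161.]), 0.41)]
top charging_stand [(array([322., 194.]), 0.56)]
```

View pics/f.png

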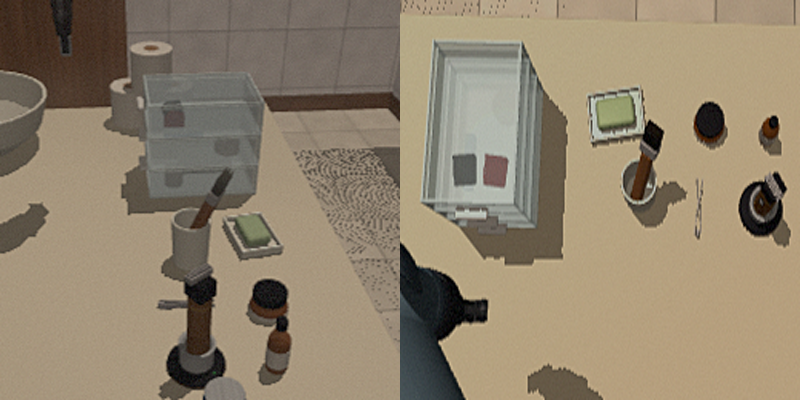

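```bash
python3 -c "
from bench import *
print(read_time_s()); print(sign_off())"
```

```text
45.2583
the job is handed in; nothing more can be done
None
```

I did all three jobs in the order asked and handed in at 45.3 s on the robot's clock, out of 72 s; sign-off gives no verdict.

- **Trimmer:** It stands blade up in the charging stand. Floor contact came about 2.5 mm higher than planned, which is within how well I knew the grip position. After release, the blade-top and origin checks matched a full seat to about 1–2 pixels (roughly 3 mm per pixel).
- **Brush:** It stands bristles up in the tumbler, leaning on the rim. I lowered it onto the floor until the force rose (about 8 N) before letting go.
- **Drawer:** It is pushed to its stop, which held still at about 15 N. The pull ended where a shut drawer should put it, to about 2 mm, and the front looks flush in the last pictures. Both guard combs are still inside.
- **Everything else:** Nothing else on the counter looks moved in the last pictures, and the arm ended clear of everything.

**Checks that disagreed:**
- The finger gap on the trimmer read 34 mm against a 36 mm diameter, though the picture showed the grip on the bronze.
- One two-camera estimate of the trimmer's foot was about 1 cm off. A closer look just above the well put the foot on target to about 3 mm, except for one side-view estimate that was about 7 mm off. It went in with almost no side force.
- In the last pictures the networks no longer picked out the combs reliably; I confirmed them by eye.

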